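# Hang the fragment pail on the bench stand's sprung double hook

## Robot

A 6-joint arm with a two-finger parallel gripper is mounted at the origin on the work surface. World frame = base frame: x ahead of the robot, y to its left, z up, the work surface at z = 0. Lengths are in mm, angles in rad, forces in N, time in s.
With the tool pointing down it reaches from about 350 to 775 mm from the base axis. Payload 7.3 kg.
Tool frame: the origin (TCP) lies midway between the tips of the shut fingers; the grasp point (between the pads) lies 19 mm behind it; x points along the fingers, y is the direction in which the jaws open and shut, and the axes are right-handed (so a half turn about x gives the same grasp; the last joint's range is limited). The gripper opens to 92 mm and grips with 3 to 60 N. Pads are 19 mm wide; open, the fingers measure 130 mm over their backs; the gripper's body (75 mm by 190 mm) begins 47 mm behind the grasp point.
Start: joints at [-1.307, 0.342, 1.524, -0, 1.275, -0.146], TCP at [209.197, -481.541, 226.741] pointing down, gripper open.
Joint ranges: [-2.53, 2.53], [-0.77, 2.02], [0.04, 2.7], [-1, 4.14], [0.28, 2.66], [-3.11, 3.11]. Speed limits (rad/s): [2.57, 2.57, 3.14, 3.14, 3.14, 3.14].

## Interface

Orientations are given as [roll, pitch, yaw] about the fixed x, y, z axes, in that order (R = Rz(yaw) Ry(pitch) Rx(roll)).
In Python, from plant import get_obs, capture, close_job gives the robot as it stands. The module is installed in compiled form; this text tells all that it offers.
- The arm moves only by the tool send_rows, never from a script. Its argument "moves" is a list of rows, each a list of 4 numbers: the shift along the tool's x, y, z in mm, then the turn about the tool's x in degrees. In form: [[tx, ty, tz, yaw], ...]. A call has 1 to 8 rows; each row shifts and turns the commanded pose from where the row before left it, along the tool's axes as they then stand; what a row does not reach is not made up. A row lasts 1/8 s, in which the tool goes at most 62.5 mm and 10.7 degrees, less where a joint would pass 70% of its speed; a pose out of reach is approached as far as the arm can. A call with a gripper value outside its range is refused whole. "hand" is the opening, from 0 (shut) to 1 (fully open), set as the call begins (left out, the last holds). The fingers move at their own pace and stop on an object; the grip force is fixed at half the most. Time passes only in rows, so rows that do not move let the fingers close. It gives the time, the measured TCP pose, the force and the opening at its end, in the units of the state.
- get_obs(): the state, without advancing time (a new reading comes with each control period).
- capture(name): name is "scene" or "top" or "wrist"; returns a dict with "image" (420x560x3 uint8, red, green, blue), "K" (3x3 intrinsics, pixels), "position" and "attitude" of the camera in the world; the wrist camera has in their place "mount" (4x4, takes a point from camera to tool coordinates, whose origin is the TCP and whose axes are the tool frame's). Camera axes: x right, y down, z forward; pixel columns grow to the right and rows downward; lengths in mm; the calibration is good to about 2 mm. A picture is of the moment at which its call begins: read the wrist's pose just before it. There is no depth.
- close_job(): hands the job in, once; it reports no verdict.
The state is a dict: "time": time; "joint_positions": joint angles; "dq": joint speeds; "tau": joint torques, N m; "tool_pos": TCP position; "tcp_rot": TCP orientation; "contact_force": force on the tool from outside, world axes, zero at the start; "moment": the same for the moment, N m; "grip_width": finger opening in mm.
Only numpy, scipy, OpenCV 4.12 (cv2) and the standard library are available. Lean on these libraries where they do the work, as an engineer would, in place of code of your own. Each camera call takes 0.05 s, during which the arm holds its last target. There are 200 camera calls.

## Task

Raise the folded-down wire bail of the white fragment pail until it stands upright, with the pail left standing level and in its place. Then lift the pail by the bail's red grip, carry it level, and hang it by the bail wire in the seats of the yellow double hook on the stand, lowering it gently until the delicate sprung hook just bears its weight: do not drop it on the hook or push the hook down further. Let go, leave the pail hanging still, and leave everything else where it is.

Things in the scene. Friction and masses are not known exactly. Their poses are not given: they have to be found in the camera images.
- pail: White pail, 106 mm across the rim, 75 mm tall, 0.24 to 0.39 kg with the plaster fragments fixed in it, loose on the bench. Origin: centre of its underside; z up. The bail turns on two ears at local x = 0, y = +59 and -59 mm, z = 68 mm (hinge axis along local y). Folded down, the bail sticks out from the rim towards the pail's local +x.
- grip (a point): Centre of the bail's red grip tube: 12 mm thick, 36 mm long along the pail's y, 105 mm from the hinge axis. It turns easily on the wire, so the tool can keep its direction while the bail swings. Beyond it the bare 5 mm wire runs straight to 49 mm each side of this point, then bends to the ears. Bail level: 46 mm free between tube and rim. A grip of 15 N holds it.
- bail (a joint): Bail angle: 0 = level, sticking out towards the pail's +x; +1.571 = upright above the pail; negative = drooping below the rim. Its pivots are stiff (0.035 N m of friction), so it stays about where it is left; pushed or pulled off its arc it drags, jams, tips or lifts the pail, so keep the force along the bail to a few N.
- stand: Grey stand fixed to the bench: foot 100 x 150 x 12 mm and a 14 mm pole, 302 mm high, at local x = +105 mm, carrying a yellow double hook. Origin: the point on the bench plumb below the middle between the two hook seats. The prongs lie along local x and point to local -x, tips upturned: bring the bail in from there, prongs inside its loop; the hung bail's wire lies along local y.
- pole (a point): Foot of the pole, on its axis at bench level. The hook's two 7 mm prongs (63 mm clear between them, for the fingers) lie at the stand's y = +35 and -35 mm; each seat is 14 mm long, its tip 18 mm and its rear shoulder 12 mm higher. HOOK HEIGHT NOT MEASURED: clamped so that a seated wire's centre lies 230 to 274 mm above the bench, unloaded; find it by feel or sight.
- hook (a joint): How far the sprung double hook is pushed down on its spring, m: 0 = unloaded, grows downwards, 800 N/m after 0.2 N of preload, stop at 0.030. The hanging pail alone pushes it down by 2.5 to 5 mm; it is delicate, and about 7 mm (6 N) is the most it may be pushed down, even for a moment.
- jar: Bystander, not to be moved: clear screw-top jar, white cap, 64 mm across, 85 mm tall. Origin: centre of its underside.
- vial: Bystander, not to be moved: small green glass vial, 32 mm across, 75 mm tall. Origin: centre of its underside.
- cap: Bystander, not to be moved: loose red screw cap, 54 mm across, 16 mm tall. Origin: centre of its underside.
- brush: Bystander, not to be moved: brush lying on the bench, 180 mm long. Origin: middle of its length, on its underside, x along it.
- marker: Bystander, not to be moved: green marker pen lying on the bench, 136 mm long, 16 mm thick. Origin: middle of its length, on its underside, x along it.
- dish: Bystander, not to be moved: white ceramic dish, 80 mm across, 30 mm tall. Origin: centre of its underside.
- water: Bystander, not to be moved: clear water bottle, blue cap, 66 mm across, 190 mm tall. Origin: centre of its underside.

How it is judged:
By the outcome, as a careful person would: the job done as asked, in the order asked, and still so for the second after the job is handed in, with the robot touching nothing.
It also fails if it takes over 72 s, if anything falls off the work surface, if the arm or the gripper's body presses on something with over 40 N, if the wrist force passes 120 N, or if a joint passes its speed limit or range.

## Working session

There is one attempt and no reset: what is moved stays moved. The work goes in short steps, Python scripts to look and compute and a tool call to move; the robot and the scene stay as the last step left them, time stands still between calls to the robot, and variables do not carry over. Pictures are saved under pics/ and viewed, about 8 in all and at most 12, crops included, and the job is handed in when it is done.

Besides the shell and the picture viewer there is one more tool, called after "Request:" as name(argument=value, ...), one argument or row to a line, values as JSON. send_rows: Moves the arm, as the interface text tells. Its arguments: {"type":"object","properties":{"moves":{"type":"array","items":{"type":"array","items":{"type":"number"}}},"hand":{"type":"number"}},"required":["moves"]}

```bash
mkdir -p pics; cat > h.py <<'E'
import numpy as np, cv2
from plant import get_obs, capture, close_job
from scipy.spatial.transform import Rotation as R
def rot(a):
    a=np.array(a); return a if a.shape==(3,3) else R.from_euler('xyz',a).as_matrix()
def snap(name,fn):
    o=get_obs(); c=capture(name); cv2.imwrite('pics/'+fn+'.png',c['image'][:,:,::-1])
    if name=='wrist':
        T=np.eye(4);T[:3,:3]=rot(o['tcp_rot']);T[:3,3]=o['tool_pos'];M=T@np.array(c['mount']);P=M[:3,3];A=M[:3,:3]
    else:
        P=np.array(c['position']);a=np.array(c['attitude']);A=rot(a)
    np.savez('pics/'+fn+'.npz',K=c['K'],P=P,A=A); return c
def ray(fn,uv):
    d=np.load('pics/'+fn+'.npz'); v=d['A']@np.linalg.inv(d['K'])@np.array([uv[0],uv[1],1.]); return d['P'],v
def onz(fn,uv,z):
    p,v=ray(fn,uv); return p+v*(z-p[2])/v[2]
def proj(fn,X):
    d=np.load('pics/'+fn+'.npz'); q=d['K']@(d['A'].T@(np.array(X)-d['P'])); return q[:2]/q[2]
def tri(*obs):
    S=0;b=0
    for fn,uv in obs:
        p,v=ray(fn,uv);v=v/np.linalg.norm(v);Q=np.eye(3)-np.outer(v,v);S=S+Q;b=b+Q@p
    return np.linalg.solve(S,b)
E
python3 - <<'E'
from h import *
o=get_obs(); print(o)
for n in('scene','top'):
    c=snap(n,n+'0'); print(n,c['K'],c['position'],c['attitude'])
a=cv2.imread('pics/scene0.png');b=cv2.imread('pics/top0.png')
E
```

```text
{'time': 0.0, 'joint_positions': array([-1.30700167e+00,  3.42723414e-01,  1.52502827e+00, -1.15486150e-05,
        1.27534864e+00, -1.45958252e-01]), 'dq': array([ 0.00132931, -0.00100628,  0.00015486,  0.00107502, -0.00010258,
        0.0003042 ]), 'tau': array([ 2.21046874e-03, -4.31241095e+01, -2.44217509e+01,  7.19470507e-02,
        5.59643924e-02, -1.47106834e-04]), 'tool_pos': array([ 209.08338928, -481.13595358,  226.04065513]), 'tcp_rot': array([-1.7094301 ,  1.56928861,  1.84191883]), 'contact_force': array([-0.42894813, -1.1272547 , -0.63269894]), 'moment': array([ 0.02395311, -0.02352022, -0.02639948]), 'grip_width': 92.04401565611965}
scene [[431.22731384   0.         283.79079049]
 [  0.         431.22731384 206.97284488]
 [  0.           0.           1.        ]] [1040.66061834 -668.57356042 1159.03816289] [-2.46628866 -0.00496016  0.5803559 ]
top [[441.50475831   0.         278.91958295]
 [  0.         441.50475831 206.68979067]
 [  0.           0.           1.        ]] [ 311.31458034    7.52153922 1640.85082099] [-2.94037778 -0.0042798  -1.60678905]
```

View pics/scene0.png

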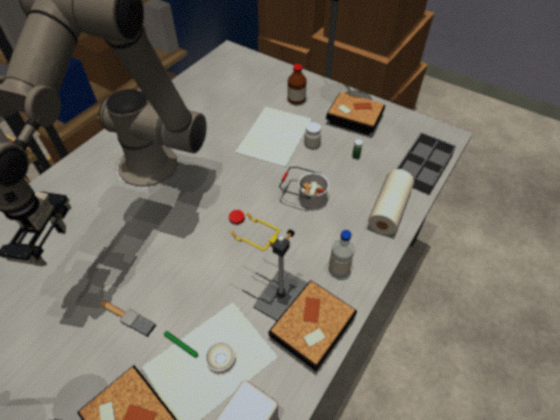

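View pics/top0.png

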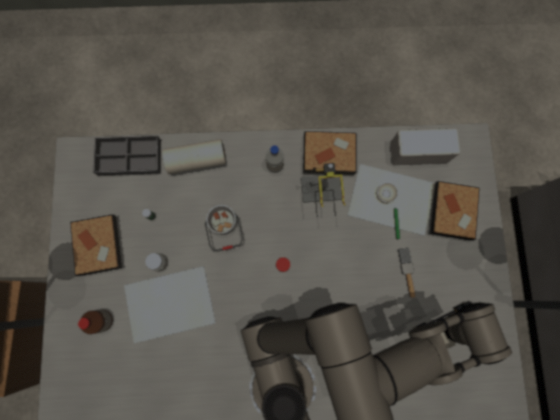

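Scene: pail at about (313,187), its grip at (284,177), hook prongs (232–280,215–248), pole (282,245–292). Top: pail (222,222), grip (227,247), hook (332,185). Next I'll enlarge these in one mosaic.

```bash
python3 - <<'E'
from h import *
a=cv2.imread('pics/scene0.png');b=cv2.imread('pics/top0.png')
def c(i,u,v,w,h,s):
    k=cv2.resize(i[v:v+h,u:u+w],None,fx=s,fy=s,interpolation=cv2.INTER_CUBIC)
    k=cv2.convertScaleAbs(k,alpha=1.3,beta=10)
    for x in range(0,w,10): cv2.putText(k,str(u+x),(x*s,8),0,.3,(0,255,255)) if x%20==0 else 0; cv2.line(k,(x*s,0),(x*s,4),(0,255,255))
    for y in range(0,h,10): cv2.putText(k,str(v+y),(0,y*s+4),0,.3,(0,255,255)) if y%20==0 else 0
    return k
m=np.vstack([np.hstack([c(a,270,160,66,50,6),c(b,196,202,66,50,6)]),np.hstack([c(a,225,205,66,50,6),c(b,296,155,66,50,6)])])
print(m.shape);cv2.imwrite('pics/m1.png',m)
E
```

```text
(600, 792, 3)
```

View pics/m1.png

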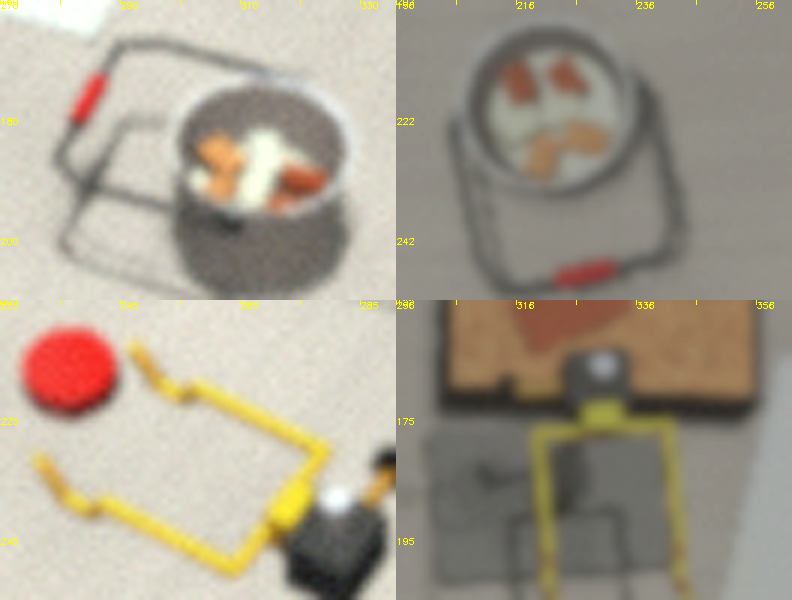

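Mosaic: scene grip (284.8,176.3), rim centre (313.7,184.5), seats (254.5,220.3) and (238.8,240), pole cap (281.2,237.8). Top grip (227.8,247.7), ears (205.8,222.8)/(237.5,217.3), rim (221.7,220), prongs (321.5,204.5)/(344.7,204.2), pole cap (330.3,166).

```bash
python3 - <<'E'
from h import *
np.set_printoptions(precision=1,suppress=True)
s,t='scene0','top0'
print('grip',tri((s,(284.8,176.3)),(t,(227.8,247.7))))
print('rim',tri((s,(313.7,184.5)),(t,(221.7,220))), onz(t,(221.7,220),75),onz(s,(313.7,184.5),75))
print('ears',onz(t,(205.8,222.8),68),onz(t,(237.5,217.3),68))
print('corners',onz(t,(213.8,250.3),68),onz(t,(243.3,244.5),68))
print('pole',tri((s,(281.2,237.8)),(t,(330.3,166))))
for z in(230,252,274): print(z,onz(s,(254.5,220.3),z),onz(s,(238.8,240),z),onz(t,(321.5,204.5),z),onz(t,(344.7,204.2),z))
# top-view full crop of hook, and wrist
b=cv2.imread('pics/top0.png');print(onz(t,(283,265),16),onz(s,(313,135),85),onz(s,(357,149),75),onz(t,(276,158),190))
E
```

```text
grip [491.6 179.3  65.7]
rim [593.5 200.6  66.2] [588.7 196.7  75. ] [599.9 196.9  75. ]
ears [581.7 254.9  68. ] [597.8 140.4  68. ]
corners [481.4 226.8  68. ] [498.4 121.4  68. ]
pole [ 711.9 -174.1  297.8]
230 [ 595.9 -125.7  230. ] [ 599.3 -200.3  230. ] [ 601.1 -148.1  230. ] [ 599.4 -224.   230. ]
252 [ 606.5 -138.6  252. ] [ 609.7 -211.4  252. ] [ 596.6 -145.7  252. ] [ 594.9 -220.3  252. ]
274 [ 617.  -151.4  274. ] [ 620.2 -222.4  274. ] [ 592.1 -143.3  274. ] [ 590.5 -216.7  274. ]
[424.2 -18.4  16. ] [476.9 397.3  85. ] [642.6 430.9  75. ] [777.6  -5.5 190. ]
```

```bash
cat >> h.py <<'E'
np.set_printoptions(precision=2,suppress=True)
def plan(target,yaw_jaw=None):
    """rows total in tool axes (mm) to target TCP and turn (deg) to bring jaw axis to yaw_jaw mod pi"""
    o=get_obs();A=rot(o['tcp_rot']);d=np.array(target)-o['tool_pos']
    j=np.arctan2(A[1,1],A[0,1]); t=0
    if yaw_jaw is not None:
        w=(yaw_jaw-j+np.pi/2)%np.pi-np.pi/2; t=-np.degrees(w)*np.sign(-A[2,0])
    print('t',round(o['time'],2),'tcp',o['tool_pos'],'F',o['contact_force'],'w',round(o['grip_width'],1),'jawyaw %.3f'%j,'q6 %.2f'%o['joint_positions'][5],'tilt x',A[:,0])
    print('tool shift',A.T@d,'turn deg %.2f'%t); return A
E
python3 - <<'E'
from h import *
print(plan([488,181,180],0.16))
E
```

```text
t 0.1 tcp [ 209.1  -481.18  226.14] F [-0.21  0.15  0.24] w 92.2 jawyaw -1.161 q6 -0.15 tilt x [-0.  0. -1.]
tool shift [  46.9  -496.17 -519.63] turn deg -75.69
[[-0.    0.4  -0.92]
 [ 0.   -0.92 -0.4 ]
 [-1.   -0.   -0.  ]]
```

Request:
send_rows(
  moves=[
    [0,0,0,-9.5],
    [0,0,0,-9.5],
    [0,0,0,-9.5],
    [0,0,0,-9.5],
    [0,0,0,-9.5],
    [0,0,0,-9.5],
    [0,0,0,-9.5],
    [0,0,0,-9.2],
  ],
)

```text
time: 1.1
tool_pos: [209.1, -481.3, 226.3]
tcp_rot: [-3.032, 1.57, 1.846]
contact_force: [-0.4, 0.2, 0.1]
grip_width: 91.9
```

```bash
python3 - <<'E'
from h import *
print(plan([480,181,180],0.16))
E
```

```text
t 1.1 tcp [ 209.13 -481.3   226.32] F [-0.4   0.23  0.09] w 91.9 jawyaw 0.166 q6 -1.47 tilt x [-0.  0. -1.]
tool shift [  46.81  376.33 -608.56] turn deg 0.32
[[-0.    0.99  0.16]
 [ 0.    0.16 -0.99]
 [-1.   -0.   -0.  ]]
```

Request:
send_rows(
  moves=[
    [3,12,-20,0],
    [3,24,-38,0],
    [3,24,-38,0],
    [3,24,-38,0],
    [3,24,-38,0],
    [3,24,-38,0],
    [3,24,-38,0],
    [3,24,-38,0],
  ],
  hand=0.5,
)

```text
time: 2.1
tool_pos: [341.5, -169.1, 202.5]
tcp_rot: [-2.366, 1.571, 2.506]
contact_force: [0.0, -0.0, -0.3]
grip_width: 45.8
```

Request:
send_rows(
  moves=[
    [3,24,-38,0],
    [3,24,-38,0],
    [3,24,-38,0],
    [3,24,-38,0],
    [3,24,-38,0],
    [3,24,-38,0],
    [3,24,-38,0],
    [0,24,-38,0],
  ],
)

```text
time: 3.1
tool_pos: [482.4, 161.7, 181.1]
tcp_rot: [-1.352, 1.57, -2.762]
contact_force: [1.2, -0.3, 0.0]
grip_width: 46.1
```

Request:
send_rows(
  moves=[
    [0,4,-18,0],
    [0,0,0,0],
    [0,0,0,0],
  ],
)

```text
time: 3.48
tool_pos: [482.9, 177.6, 181.6]
tcp_rot: [-0.928, 1.57, -2.339]
contact_force: [0.2, -0.0, 0.2]
grip_width: 45.8
```

```bash
python3 - <<'E'
from h import *
print(plan([488,181,180],0.16)); snap('wrist','w1')
for n,X in(('grip',[488,181,68]),('ears',[581,255,68]),('e2',[598,140,68])): print(n,proj('w1',X))
E
```

```text
t 3.48 tcp [482.86 177.59 181.61] F [ 0.17 -0.02  0.22] w 45.8 jawyaw 0.160 q6 0.04 tilt x [-0. -0. -1.]
tool shift [ 1.61  5.62 -2.55] turn deg -0.02
[[-0.    0.99  0.16]
 [-0.    0.16 -0.99]
 [-1.   -0.    0.  ]]
grip [286.9 203.5]
ears [402.62 141.06]
e2 [387.33 258.68]
```

View pics/w1.png

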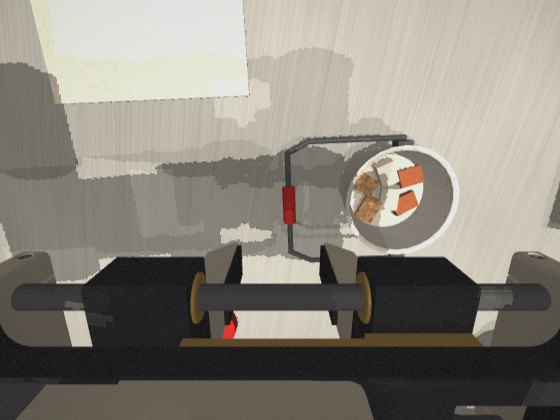

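Wrist view: red grip centred at (289.5,205), bail's straight wire running (288,152) to (291,253), rim ellipse centre about (404,197), near the predicted points. Bail seems close to level.

```bash
python3 - <<'E'
from h import *
im=cv2.imread('pics/w1.png').astype(int);b,g,r=im[...,0],im[...,1],im[...,2]
m=(r>120)&(g<60)&(b<60);m[240:]=0;v,u=np.nonzero(m);print('red',u.mean(),v.mean(),u.min(),u.max(),v.min(),v.max())
c=np.cov(u,v);print('axis',np.linalg.eigh(c)[1][:,1])
uv=(u.mean(),v.mean())
print('w+t',tri(('w1',uv),('top0',(227.8,247.7))),'w+s',tri(('w1',uv),('scene0',(284.8,176.3))),'all',tri(('w1',uv),('top0',(227.8,247.7)),('scene0',(284.8,176.3))))
for z in(60,68,74):print(z,onz('w1',uv,z))
for p in((288,152),(291,253),(404,138),(399,258)):print(p,onz('w1',p,68))
print('rim',onz('w1',(404,197),75))
E
```

```text
red 288.7582781456954 207.46688741721854 284 294 188 223
axis [0.01 1.  ]
w+t [489.83 176.96  66.21] w+s [492.65 178.74  68.29] all [491.35 178.23  67.22]
60 [491.01 175.09  60.  ]
68 [490.42 177.38  68.  ]
74 [489.97 179.1   74.  ]
(288, 152) [480.96 229.04  68.  ]
(291, 253) [500.63 130.63  68.  ]
(404, 138) [581.47 257.79  68.  ]
(399, 258) [609.45 142.62  68.  ]
rim [593.42 206.32  75.  ]
```

Request:
send_rows(
  moves=[
    [0,7.7,1.3,-1.4],
    [15,0,0,0],
    [30,0,0,0],
    [30,0,0,0],
    [25,0,0,0],
    [15,0,0,0],
    [10,0,0,0],
    [0,0,0,0],
  ],
)

```text
time: 4.53
tool_pos: [491.0, 178.5, 56.3]
tcp_rot: [-1.434, 1.57, -2.82]
contact_force: [-0.1, 0.2, -0.4]
grip_width: 45.8
```

```bash
python3 - <<'E'
from h import *
plan([490.7,177.5,56],0.185); snap('wrist','w2')
E
```

```text
t 4.53 tcp [491.05 178.48  56.3 ] F [-0.14  0.19 -0.43] w 45.8 jawyaw 0.185 q6 0.02 tilt x [-0. -0. -1.]
tool shift [ 0.3  -0.52  0.9 ] turn deg -0.02
```

View pics/w2.png

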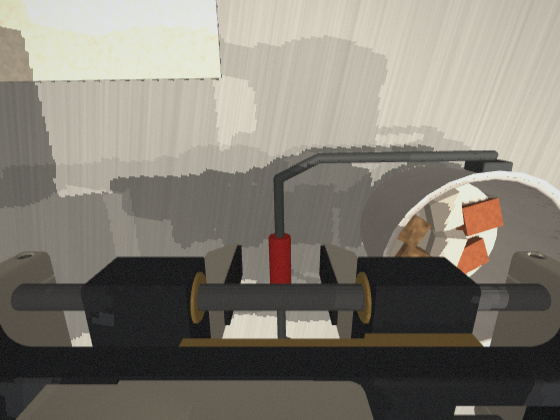

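The tube is centred between the fingers (u≈280, finger faces at 240/321) and the wire is parallel to the pads. Closing.

Request:
send_rows(
  moves=[
    [0,0,0,0],
    [0,0,0,0],
    [0,0,0,0],
    [0,0,0,0],
    [0,0,0,0],
  ],
  hand=0,
)

```text
time: 5.2
tool_pos: [491.1, 178.6, 56.7]
tcp_rot: [-1.178, 1.571, -2.564]
contact_force: [-0.4, 1.8, -0.2]
grip_width: 11.0
```

```bash
python3 - <<'E'
from h import *
plan([490.7,177.5,56],0.185); print(proj('w2',[491+18*np.sin(-.185),178.5+18*np.cos(.185),68]),get_obs()['moment'])
E
```

```text
t 5.2 tcp [491.1  178.63  56.71] F [-0.37  1.82 -0.22] w 11.0 jawyaw 0.185 q6 0.02 tilt x [-0. -0. -1.]
tool shift [ 0.71 -0.6   1.03] turn deg -0.01
[281.13 238.79] [ 0.08 -0.05  0.09]
```

Request:
send_rows(
  moves=[
    [-9.15,0.4,0,0],
    [-9.1,1.2,0,0],
    [-8.95,2.0,0,0],
    [-8.75,2.75,0,0],
  ],
)

```text
time: 5.7
tool_pos: [497.5, 179.8, 93.5]
tcp_rot: [0.991, 1.571, -0.395]
contact_force: [-0.7, 0.9, 0.1]
grip_width: 10.8
```

Request:
send_rows(
  moves=[
    [-8.45,3.5,0,0],
    [-8.1,4.25,0,0],
    [-7.75,4.9,0,0],
    [-7.25,5.6,0,0],
    [0,0,0,0],
  ],
)

```text
time: 6.32
tool_pos: [516.0, 183.2, 124.9]
tcp_rot: [1.515, 1.57, 0.129]
contact_force: [-3.7, -0.1, 2.4]
grip_width: 10.9
```

Radial compression of about 4 N, so I'm inside the arc. Easing outward.

Request:
send_rows(
  moves=[
    [-0.8,-0.9,0,0],
    [0,0,0,0],
  ],
)

```text
time: 6.58
tool_pos: [514.3, 183.1, 124.8]
tcp_rot: [-2.503, 1.571, 2.394]
contact_force: [-1.2, 1.0, 0.9]
grip_width: 11.2
```

```bash
python3 - <<'E'
from h import *
plan([490.7,177.5,56],0.185); snap('wrist','w3')
E
```

```text
t 6.58 tcp [514.33 183.06 124.8 ] F [-1.2   1.02  0.93] w 11.2 jawyaw 0.185 q6 0.02 tilt x [-0.  0. -1.]
tool shift [ 68.8  -24.24   1.14] turn deg -0.02
```

View pics/w3.png

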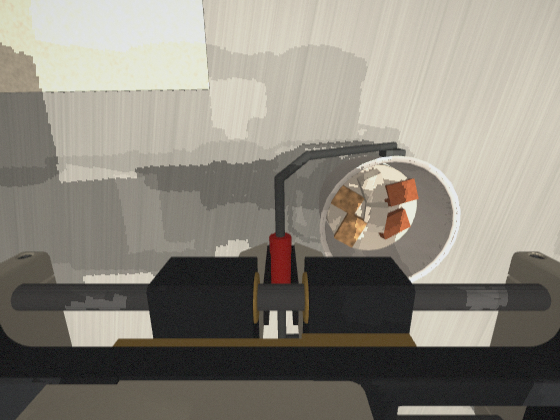

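Bail is partly raised, still gripped at the same place; near ear about (396,149), rim ellipse spans u 321–460.

```bash
python3 - <<'E'
from h import *
c,s=np.cos(.185),np.sin(.185);ey=np.array([c,s]);ex=np.array([-s,c])
for f,p,z in(('w3',(388,150),68),('w3',(396,149),68),('w2',(492,157),68),('w3',(321,208),75),('w3',(460,208),75),('w1',(347,197),75),('w1',(459,192),75)):
    X=onz(f,p,z)[:2];print(f,p,X,'along',X@ey,'across',X@ex)
print('grip along',np.array([514.3,183.06])@ey,np.array([491.1,178.6])@ey)
E
```

```text
w3 (388, 150) [578.96 254.45] along 615.8903821260736 across 143.60940837292785
w3 (396, 149) [584.39 256.18] along 621.5449263744404 across 144.313373685142
w2 (492, 157) [581.53 257.77] along 619.0202115503098 across 146.40002952923
w3 (321, 208) [540.05 205.17] along 568.5765550885617 across 102.32867117335068
w3 (460, 208) [640.41 223.94] along 670.6801168251812 across 102.31749785287663
w1 (347, 197) [541.39 197.92] along 568.5579896739605 across 94.95875080654028
w1 (459, 192) [642.03 218.98] along 671.350419509792 across 97.14149039113536
grip along 539.1973661267713 515.5728435726148
```

Request:
send_rows(
  moves=[
    [-7.1,5.8,0,0],
    [-6.2,6.75,0,0],
    [-5.6,7.25,0,0],
    [0,0,0,0],
  ],
)

```text
time: 7.12
tool_pos: [535.0, 186.8, 144.6]
tcp_rot: [1.608, 1.569, 0.221]
contact_force: [-0.0, 1.2, -0.2]
grip_width: 11.0
```

Request:
send_rows(
  moves=[
    [-4.9,7.75,0,0],
    [-4.25,8.1,0,0],
    [-3.5,8.45,0,0],
    [0,0,0,0],
  ],
)

```text
time: 7.62
tool_pos: [558.8, 191.3, 157.1]
tcp_rot: [1.703, 1.569, 0.317]
contact_force: [-0.9, 2.1, 3.4]
grip_width: 10.6
```

Request:
send_rows(
  moves=[
    [-3.4,8.75,0,0],
    [-2.3,8.95,0,0],
    [0,0,0,0],
  ],
)

```text
time: 8.0
tool_pos: [576.0, 194.3, 162.0]
tcp_rot: [1.216, 1.571, -0.17]
contact_force: [-0.5, -0.2, -0.0]
grip_width: 11.2
```

```bash
python3 - <<'E'
from h import *
plan([0,0,0],0.185); o=get_obs(); print('along',o['tool_pos'][0]*np.cos(.185)+o['tool_pos'][1]*np.sin(.185))
snap('scene','s2');snap('wrist','w4')
E
```

```text
t 8.0 tcp [575.95 194.32 162.03] F [-0.49 -0.21 -0.05] w 11.2 jawyaw 0.184 q6 0.01 tilt x [ 0. -0. -1.]
tool shift [ 161.89 -601.86   85.37] turn deg -0.03
along 601.8678992211752
```

Request:
send_rows(
  moves=[
    [-1.4,9.1,0,0],
    [-0.4,8.7,0,0],
    [0,0,0,0],
  ],
)

```text
time: 8.48
tool_pos: [593.4, 197.6, 163.8]
tcp_rot: [0.146, 1.571, -1.24]
contact_force: [0.2, 0.1, -1.9]
grip_width: 11.0
```

```bash
python3 - <<'E'
from h import *
plan([0,0,0],0.185); o=get_obs(); print('along',o['tool_pos'][0]*np.cos(.185)+o['tool_pos'][1]*np.sin(.185))
c=snap('scene','s3');snap('wrist','w5')
a=cv2.imread('pics/s3.png')[120:215,255:355];w=cv2.imread('pics/w5.png')
m=np.hstack([cv2.resize(a,None,fx=4.2,fy=4.2,interpolation=2)[:399],cv2.resize(w[100:340,240:480],(399,399))]);cv2.imwrite('pics/m2.png',m);print(m.shape)
E
```

```text
t 8.47 tcp [593.36 197.59 163.76] F [ 0.23  0.08 -1.93] w 11.0 jawyaw 0.185 q6 0.01 tilt x [ 0. -0. -1.]
tool shift [ 163.76 -619.54   85.32] turn deg -0.03
along 619.5771512474811
(399, 819, 3)
```

View pics/m2.png

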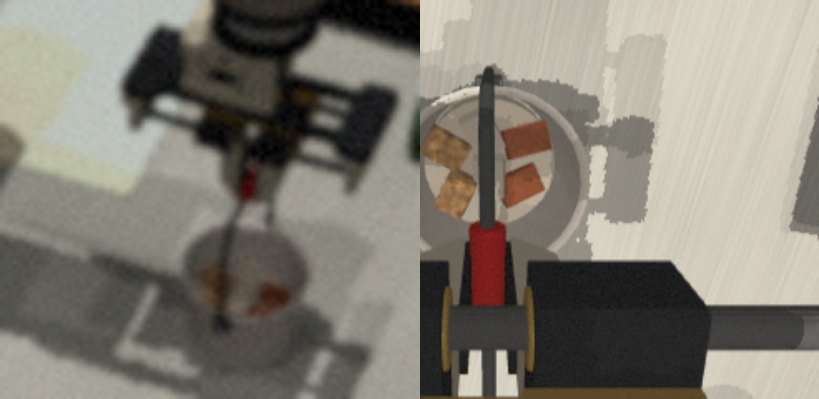

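The bail is upright: in the wrist crop the wire runs straight from the tube (68,265) to the ear (70,75), and the pail hasn't moved. Weighing with a gentle lift.

Request:
send_rows(
  moves=[
    [0,0,0,0],
    [-1,0,0,0],
    [-2,0,0,0],
    [-3,0,0,0],
    [-4,0,0,0],
    [-5,0,0,0],
    [-5,0,0,0],
    [-3,0,0,0],
  ],
)

```text
time: 9.57
tool_pos: [592.9, 197.6, 187.6]
tcp_rot: [1.385, 1.57, -0.001]
contact_force: [0.0, -0.4, -3.7]
grip_width: 10.7
```

```bash
cat >> h.py <<'E'
def force(n=8):
    F=[];M=[]
    for i in range(n): c=capture('wrist');o=get_obs();F.append(o['contact_force']);M.append(o['moment'])
    print('F',np.mean(F,0),'sd',np.std(F,0),'M',np.mean(M,0),'z %.2f'%o['tool_pos'][2],'t %.2f'%o['time']); return np.mean(F,0)
E
python3 - <<'E'
from h import *
force(10);plan([530,198,290],.045)
E
```

```text
F [-0.01 -0.16 -3.86] sd [0.5  0.29 0.45] M [-0.02 -0.11  0.01] z 186.91 t 10.07
t 10.07 tcp [592.7  197.56 186.91] F [ 0.2  -0.27 -3.87] w 11.2 jawyaw 0.185 q6 0.01 tilt x [-0. -0. -1.]
tool shift [-103.08  -61.57  -11.93] turn deg 8.00
```

Request:
send_rows(
  moves=[
    [-4,0,0,1],
    [-8,-1,0,1],
    [-12,-3,0,1],
    [-15,-5,0,1],
    [-15,-8,0,1],
    [-15,-10,0,1],
    [-13,-10,0,1],
    [-8,-9,0,1],
  ],
)

```text
time: 11.08
tool_pos: [546.3, 193.0, 278.2]
tcp_rot: [1.647, 1.57, 0.12]
contact_force: [-0.4, 0.2, -3.1]
grip_width: 10.8
```

Request:
send_rows(
  moves=[
    [-3,-7,2,0],
    [0,-5,5,0],
    [0,-3,8,0],
    [0,-1,11,0],
    [0,0,14,0],
    [0,0,16,0],
    [0,0,18,0],
    [0,0,18,0],
  ],
)

```text
time: 12.08
tool_pos: [535.2, 98.9, 280.0]
tcp_rot: [0.202, 1.571, -1.324]
contact_force: [-0.5, 0.2, -2.9]
grip_width: 10.8
```

```bash
python3 - <<'E'
from h import *
plan([525,-178,282],.045);o=get_obs();print(o['joint_positions'])
E
```

```text
t 12.07 tcp [535.24  98.94 280.03] F [-0.5   0.16 -2.93] w 10.8 jawyaw 0.045 q6 -0.00 tilt x [ 0. -0. -1.]
tool shift [ -1.9  -22.59 276.2 ] turn deg -0.02
[ 0.04  0.34  1.37 -0.    1.42 -0.  ]
```

Request:
send_rows(
  moves=[
    [0,-1,20,0],
    [0,-1,20,0],
    [0,-1,20,0],
    [0,-1,20,0],
    [0,-1,20,0],
    [0,-1,20,0],
    [0,-1,20,0],
    [0,-1,20,0],
  ],
)

```text
time: 13.08
tool_pos: [534.3, -61.2, 280.1]
tcp_rot: [0.91, 1.571, -0.615]
contact_force: [0.3, 1.0, -3.6]
grip_width: 11.0
```

Request:
send_rows(
  moves=[
    [0,-2,20,0],
    [0,-2,20,0],
    [0,-2,20,0],
    [0,-2,18,0],
    [0,-2,15,0],
    [0,-2,11,0],
    [0,-1,7,0],
    [0,0,4,0],
  ],
)

```text
time: 14.08
tool_pos: [526.5, -175.4, 280.1]
tcp_rot: [2.364, 1.571, 0.838]
contact_force: [-0.6, 0.7, -3.5]
grip_width: 10.7
```

Request:
send_rows(
  moves=[
    [0,0,0,0],
    [0,0,0,0],
    [0,0,0,0],
    [0,0,0,0],
  ],
)

```text
time: 14.58
tool_pos: [526.6, -175.0, 280.1]
tcp_rot: [1.098, 1.571, -0.427]
contact_force: [0.2, 0.7, -4.5]
grip_width: 10.8
```

```bash
python3 - <<'E'
from h import *
force(6);plan([525,-178,282],.045);snap('wrist','w6');snap('scene','s6')
for z in (245,254,262): print(z,[proj('w6',[607+1.6,-178.7+s*35,z]) for s in(1,-1)])
E
```

```text
F [-0.33  0.41 -3.42] sd [0.62 0.61 0.39] M [-0.02 -0.09 -0.  ] z 280.08 t 14.88
t 14.88 tcp [ 526.54 -175.24  280.08] F [-0.88  0.24 -3.3 ] w 10.8 jawyaw 0.045 q6 -0.50 tilt x [ 0. -0. -1.]
tool shift [-1.92 -1.66  2.69] turn deg 0.00
245 [array([404.43, 198.76]), array([388.76, 289.64])]
254 [array([410.03, 202.29]), array([393.18, 296.54])]
262 [array([415.44, 205.7 ]), array([397.42, 303.16])]
```

View pics/w6.png

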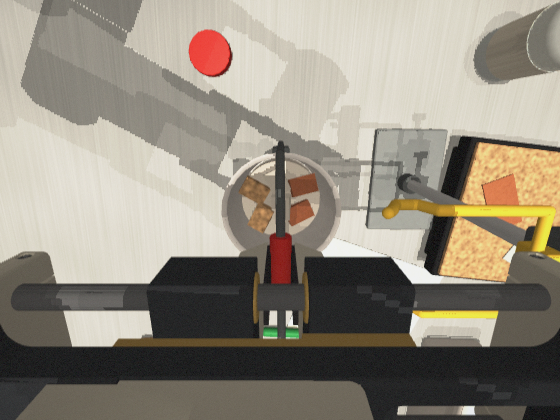

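Wrist view: pail hangs centred under the tube; the +y prong's tip is at about (390,212), its seat trough about (405–432,204) and shoulder about (441,210). A strip of the −y prong shows at (415–490,314).

```bash
python3 - <<'E'
from h import *
for n,w,s in(('tip',(390,212),(247.2,212.7)),('shoulder',(441,210),(257.8,219.5)),('seat',(420,205),(254,220.3)),('rear',(540,213),(278.6,230.5))):
    X=tri(('w6',w),('scene0',s));print(n,X,'reproj',proj('w6',X)-w,proj('scene0',X)-s, 'top',proj('top0',X))
a=cv2.imread('pics/w6.png')[180:250,370:560];a=cv2.resize(a,None,fx=4.2,fy=4.2,interpolation=2)
b=cv2.imread('pics/s6.png')[195:255,225:325];b=cv2.resize(b,(798,479),interpolation=2)[:300]
b=cv2.resize(cv2.imread('pics/s6.png')[180:255,215:325],(440,300),interpolation=2)
c=cv2.resize(cv2.imread('pics/top0.png')[160:220,310:360],(358,300),interpolation=2)[:300]
m=np.zeros((600,800,3),np.uint8);m[:294,:798]=a;m[300:600,:440]=b;m[300:,440:798]=c;cv2.imwrite('pics/m3.png',m)
E
```

```text
tip [ 587.85 -143.83  276.77] reproj [ 0.69 -0.53] [-0.18  0.04] top [321.84 205.62]
shoulder [ 620.55 -143.02  270.38] reproj [ 0.81 -0.62] [-0.21  0.07] top [320.82 195.99]
seat [ 610.69 -144.02  261.69] reproj [-1.53  1.21] [ 0.42 -0.13] top [321.04 199.59]
rear [ 683.19 -142.07  267.79] reproj [ 2.79 -1.89] [-0.59  0.32] top [319.37 177.22]
```

View pics/m3.png

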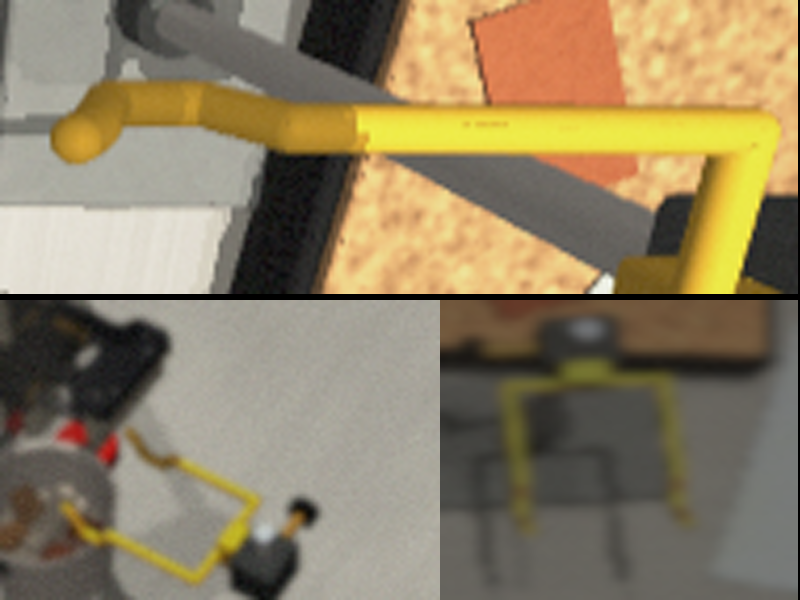

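Crop: tip (388,213), seat floor (400,204)–(416,205), shoulder (439,211), level bar (456,211)–(537,212). Hook yaw works out at about 0.036.

```bash
python3 - <<'E'
from h import *
for z in(250,254,258,262): print(z,'seat',onz('w6',(408.1,204.5),z),'tip',onz('w6',(388,213.3),z+18),'sh',onz('w6',(439,211),z+12))
for n,w,s in(('tip',(388,213.3),(247.2,212.7)),('shoulder',(439,211),(257.8,219.5)),('seat',(408.1,204.5),(253.7,219.7))):
    print(n,tri(('w6',w),('scene0',s)))
# check the calibration bias: grip tube held now, z should be ~tcp+10.5
o=get_obs();print(o['tool_pos'],proj('s6',o['tool_pos']+[0,0,10.5]))
im=cv2.imread('pics/s6.png').astype(int);m=(im[...,2]>110)&(im[...,1]<60)&(im[...,0]<60);n,l,st,c=cv2.connectedComponentsWithStats(m.astype(np.uint8));print([(s[4],k) for s,k in zip(st,c) if s[4]>4])
E
```

```text
250 seat [ 609.46 -146.28  250.  ] tip [ 589.95 -147.6   268.  ] sh [ 623.9  -146.45  262.  ]
254 seat [ 607.61 -145.23  254.  ] tip [ 588.36 -146.41  272.  ] sh [ 621.6  -145.33  266.  ]
258 seat [ 605.76 -144.19  258.  ] tip [ 586.78 -145.22  276.  ] sh [ 619.3  -144.21  270.  ]
262 seat [ 603.91 -143.14  262.  ] tip [ 585.19 -144.03  280.  ] sh [ 617.   -143.08  274.  ]
tip [ 587.35 -144.24  276.64]
shoulder [ 620.08 -143.35  270.1 ]
seat [ 606.18 -143.12  258.91]
[ 526.53 -175.27  280.09] [220.24 207.12]
[(np.int32(235119), array([279.5 , 209.52])), (np.int32(42), array([297.38,  66.5 ])), (np.int32(21), array([233.95, 212.86])), (np.int32(18), array([241.61, 216.72]))]
```

Request:
send_rows(
  moves=[
    [-2,2,2,0],
    [-2,4,3,0],
    [-1,7,2,0],
    [0,10,0.5,0],
    [0,12,0,0],
    [0,13,0,0],
    [0,12,0,0],
    [0,9,0,0],
  ],
)

```text
time: 15.98
tool_pos: [596.7, -179.4, 284.8]
tcp_rot: [-2.053, 1.571, 2.705]
contact_force: [-0.3, -0.1, -3.8]
grip_width: 11.3
```

Request:
send_rows(
  moves=[
    [0,6,0,0],
    [0,4,0,0],
    [0,1.5,0,0],
    [0,0,0,0],
    [0,0,0,0],
    [0,0,0,0],
    [0,0,0,0],
    [0,0,0,0],
  ],
)

```text
time: 16.98
tool_pos: [607.3, -179.1, 285.1]
tcp_rot: [0.468, 1.571, -1.058]
contact_force: [-0.7, -0.3, -3.5]
grip_width: 11.0
```

```bash
python3 - <<'E'
from h import *
force(8);plan([607,-179,265],.04);snap('wrist','w7');snap('scene','s7')
m=np.zeros((600,800,3),np.uint8)
m[:420,:560]=cv2.imread('pics/w7.png');m[:,560:]=0
w=cv2.resize(cv2.imread('pics/s7.png')[180:260,230:310],(240,240),interpolation=2);m[:240,560:]=w
cv2.imwrite('pics/m4.png',m[:420])
E
```

```text
F [ 0.31  0.22 -3.61] sd [0.42 0.32 0.4 ] M [-0.03 -0.1  -0.  ] z 285.06 t 17.38
t 17.38 tcp [ 607.29 -179.1   285.06] F [-0.22  0.5  -3.67] w 11.1 jawyaw 0.045 q6 -0.45 tilt x [-0. -0. -1.]
tool shift [20.06 -0.28 -0.12] turn deg 0.29
```

View pics/m4.png

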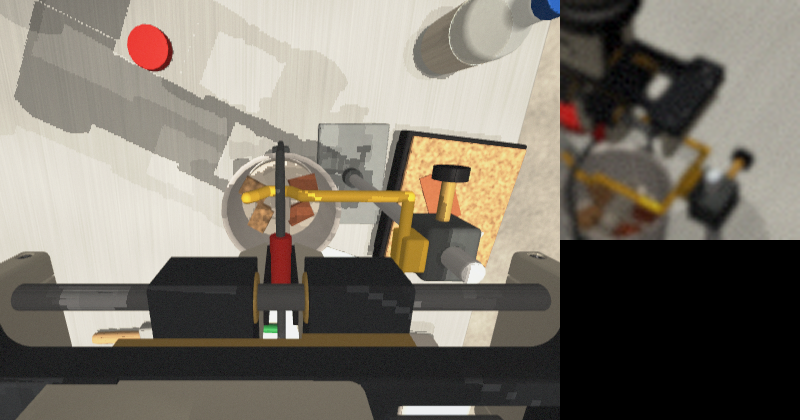

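The wire crosses over the prong at about (281,190), with the tip at (247,198) and the shoulder about (300,194), so the prong is inside the loop. I'll extract the prong profile numerically.

```bash
python3 - <<'E'
from h import *
im=cv2.imread('pics/w7.png').astype(int);b,g,r=im[...,0],im[...,1],im[...,2]
m=(r>90)&(g>0.5*r)&(b<0.45*r);m[:180]=0;m[207:]=0
for u in range(240,345,3):
    v=np.nonzero(m[:,u])[0]; print(u,(v.min(),v.max(),round(v.mean(),1)) if len(v) else None,end='; ')
print()
for z in(254,258,262): print(z,[proj('w7',[607+d-1.4,-144,z+e]) for d,e in((-19,18),(-7,0),(0,0),(7,0),(14,12))])
print('wire crossing now', proj('w7',[607.3-1.5,-144,295.5]))
E
```

```text
240 None; 243 (np.int64(193), np.int64(202), np.float64(197.5)); 246 (np.int64(191), np.int64(203), np.float64(197.0)); 249 (np.int64(191), np.int64(202), np.float64(196.5)); 252 (np.int64(190), np.int64(201), np.float64(195.5)); 255 (np.int64(189), np.int64(201), np.float64(195.0)); 258 (np.int64(188), np.int64(200), np.float64(194.0)); 261 (np.int64(187), np.int64(199), np.float64(193.0)); 264 (np.int64(186), np.int64(198), np.float64(192.0)); 267 (np.int64(186), np.int64(196), np.float64(191.0)); 270 (np.int64(186), np.int64(195), np.float64(190.5)); 273 (np.int64(186), np.int64(195), np.float64(190.5)); 276 None; 279 None; 282 None; 285 (np.int64(186), np.int64(195), np.float64(190.5)); 288 (np.int64(186), np.int64(195), np.float64(190.5)); 291 (np.int64(180), np.int64(206), np.float64(189.4)); 294 (np.int64(180), np.int64(206), np.float64(190.6)); 297 (np.int64(180), np.int64(206), np.float64(192.0)); 300 (np.int64(180), np.int64(206), np.float64(193.0)); 303 (np.int64(180), np.int64(206), np.float64(193.0)); 306 (np.int64(180), np.int64(206), np.float64(193.0)); 309 (np.int64(1
[... 367 characters left out ...]
); 330 (np.int64(191), np.int64(201), np.float64(196.0)); 333 (np.int64(191), np.int64(201), np.float64(196.0)); 336 (np.int64(191), np.int64(201), np.float64(196.0)); 339 (np.int64(191), np.int64(201), np.float64(196.0)); 342 (np.int64(191), np.int64(201), np.float64(196.0)); 
254 [array([249.2 , 194.81]), array([270.3, 189. ]), array([280.96, 189.47]), array([291.62, 189.95]), array([303.63, 194.82])]
258 [array([248.5 , 196.46]), array([270.09, 190.38]), array([280.97, 190.86]), array([291.84, 191.34]), array([304.13, 196.41])]
262 [array([247.77, 198.18]), array([269.87, 191.82]), array([280.98, 192.31]), array([292.07, 192.8 ]), array([304.64, 198.07])]
wire crossing now [281.45 207.28]
```

The seat flat spans u 268–290, so its centre is about 279.5, and the wire is at 280.5: well aligned. Lowering, with contact expected about 32 mm down.

Request:
send_rows(
  moves=[
    [1,0,0,0],
    [3,0,0,0],
    [5,0,0,0],
    [5,0,0,0],
    [4,0,0,0],
    [2,0,0,0],
    [1,0,0,0],
    [0,0,0,0],
  ],
)

```text
time: 18.48
tool_pos: [607.3, -179.1, 264.2]
tcp_rot: [0.696, 1.571, -0.83]
contact_force: [-0.4, -0.7, -3.2]
grip_width: 10.9
```

```bash
python3 - <<'E'
from h import *
force(8)
E
```

```text
F [ 0.12 -0.51 -3.56] sd [0.56 0.47 0.5 ] M [-0.03 -0.09 -0.  ] z 264.10 t 18.88
```

Request:
send_rows(
  moves=[
    [1,0,0,0],
    [1,0,0,0],
    [1,0,0,0],
    [0,0,0,0],
  ],
)

```text
time: 19.38
tool_pos: [607.2, -179.1, 260.9]
tcp_rot: [-1.869, 1.571, 2.889]
contact_force: [0.3, -0.3, -3.8]
grip_width: 10.9
```

```bash
python3 - <<'E'
from h import *
force(6)
E
```

```text
F [-0.   -0.05 -3.62] sd [0.59 0.55 0.49] M [-0.   -0.11 -0.01] z 261.12 t 19.68
```

Request:
send_rows(
  moves=[
    [1,0,0,0],
    [1,0,0,0],
    [1,0,0,0],
    [0,0,0,0],
  ],
)

```text
time: 20.18
tool_pos: [607.2, -179.1, 257.9]
tcp_rot: [-1.629, 1.571, 3.128]
contact_force: [-0.5, 0.4, -3.1]
grip_width: 10.8
```

```bash
python3 - <<'E'
from h import *
force(6)
E
```

```text
F [ 0.25 -0.17 -3.78] sd [0.21 0.76 0.49] M [-0.03 -0.11  0.  ] z 258.10 t 20.48
```

Request:
send_rows(
  moves=[
    [0.7,0,0,0],
    [0.7,0,0,0],
    [0.6,0,0,0],
    [0,0,0,0],
  ],
)

```text
time: 20.98
tool_pos: [607.3, -179.1, 256.1]
tcp_rot: [0.178, 1.571, -1.348]
contact_force: [0.6, -0.2, -3.2]
grip_width: 10.8
```

```bash
python3 - <<'E'
from h import *
force(6)
E
```

```text
F [-0.29  0.18 -2.98] sd [0.35 0.62 0.38] M [-0.03 -0.06  0.  ] z 256.11 t 21.27
```

Request:
send_rows(
  moves=[
    [0.7,0,0,0],
    [0.7,0,0,0],
    [0.6,0,0,0],
    [0,0,0,0],
  ],
)

```text
time: 21.78
tool_pos: [607.3, -179.1, 254.2]
tcp_rot: [0.785, 1.571, -0.741]
contact_force: [-0.0, 0.1, -2.1]
grip_width: 11.1
```

```bash
python3 - <<'E'
from h import *
force(6)
E
```

```text
F [-0.93 -0.19 -2.11] sd [0.8  0.34 0.24] M [ 0.01 -0.06 -0.  ] z 254.13 t 22.07
```

Contact at about TCP z 256.6, and the hook now carries about 1.5 N. Around 2.6 mm still to go.

Request:
send_rows(
  moves=[
    [0.5,0,0,0],
    [0.5,0,0,0],
    [0.5,0,0,0],
    [0.3,0,0,0],
    [0,0,0,0],
  ],
)

```text
time: 22.7
tool_pos: [607.3, -179.1, 252.4]
tcp_rot: [0.817, 1.571, -0.709]
contact_force: [-0.8, 0.6, -0.6]
grip_width: 11.2
```

```bash
python3 - <<'E'
from h import *
force(10)
E
```

```text
F [-0.71 -0.12 -0.64] sd [0.62 0.49 0.33] M [ 0.01 -0.03 -0.01] z 252.26 t 23.20
```

Request:
send_rows(
  moves=[
    [0.4,-0.2,0,0],
    [0.3,-0.2,0,0],
    [0,0,0,0],
    [0,0,0,0],
  ],
)

```text
time: 23.7
tool_pos: [607.2, -179.1, 251.7]
tcp_rot: [1.218, 1.57, -0.308]
contact_force: [1.2, 0.6, 0.0]
grip_width: 11.1
```

```bash
python3 - <<'E'
from h import *
force(10)
E
```

```text
F [ 2.38  0.31 -0.01] sd [0.36 0.48 0.4 ] M [ 0.02 -0.46  0.02] z 251.63 t 24.20
```

Request:
send_rows(
  moves=[
    [0,0.15,0,0],
    [0,0.15,0,0],
    [0,0,0,0],
    [0,0,0,0],
  ],
)

```text
time: 24.7
tool_pos: [607.0, -179.2, 251.5]
tcp_rot: [-1.364, 1.57, -2.89]
contact_force: [1.3, -0.2, 0.7]
grip_width: 11.1
```

```bash
python3 - <<'E'
from h import *
force(10)
E
```

```text
F [0.41 0.11 0.19] sd [0.43 0.45 0.49] M [-0.02 -0.14  0.02] z 251.52 t 25.20
```

Balanced: forces near zero and hook deflection about 4.6 mm. Letting go.

Request:
send_rows(
  moves=[
    [0,0,0,0],
    [0,0,0,0],
    [0,0,0,0],
    [0,0,0,0],
    [0,0,0,0],
  ],
  hand=0.4,
)

```text
time: 25.82
tool_pos: [607.2, -179.1, 251.6]
tcp_rot: [0.834, 1.571, -0.692]
contact_force: [-0.2, -1.0, -0.0]
grip_width: 36.7
```

```bash
python3 - <<'E'
from h import *
force(6);snap('wrist','w8');snap('scene','s8')
m=np.zeros((420,800,3),np.uint8);m[:,:560]=cv2.imread('pics/w8.png');m[:240,560:]=cv2.resize(cv2.imread('pics/s8.png')[180:260,230:310],(240,240),interpolation=2)
cv2.imwrite('pics/m5.png',m)
E
```

```text
F [ 0.01  0.17 -0.38] sd [0.45 0.36 0.51] M [-0.04 -0.11 -0.02] z 251.59 t 26.12
```

View pics/m5.png

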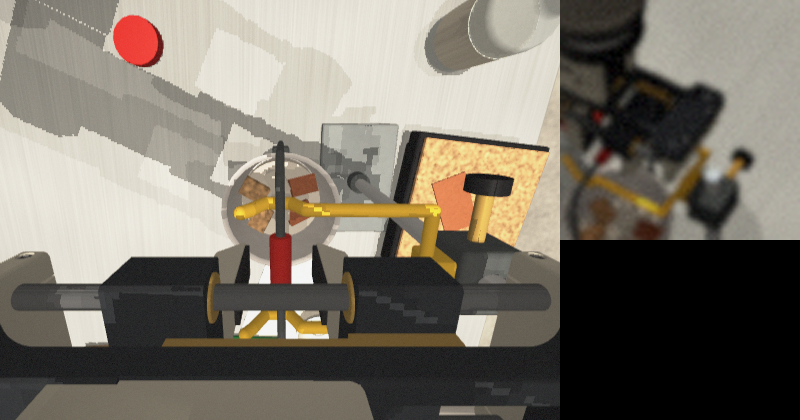

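The tube (281,255) is free between the open fingers; the wire lies in both prong seats and the pail is level. Retreating straight up.

Request:
send_rows(
  moves=[
    [-2,0,0,0],
    [-4,0,0,0],
    [-6,0,0,0],
    [-8,0,0,0],
    [-12,0,0,0],
    [-16,0,0,0],
    [-20,0,0,0],
    [-20,0,0,0],
  ],
)

```text
time: 27.22
tool_pos: [607.2, -179.1, 341.1]
tcp_rot: [1.02, 1.57, -0.506]
contact_force: [0.4, 0.5, -0.1]
grip_width: 36.8
```

Request:
send_rows(
  moves=[
    [-16,0,0,0],
    [-12,0,0,0],
    [-8,-10,0,0],
    [0,-20,0,0],
    [0,-20,0,0],
    [0,-20,0,0],
    [0,-10,0,0],
    [0,0,0,0],
  ],
)

```text
time: 28.22
tool_pos: [526.8, -182.8, 376.0]
tcp_rot: [0.989, 1.57, -0.538]
contact_force: [0.5, 0.0, 0.7]
grip_width: 36.6
```

```bash
python3 - <<'E'
from h import *
force(4);plan([600,-179,350]);snap('scene','s9');snap('wrist','w9');force(6);snap('wrist','w10');snap('scene','s10');print('t',get_obs()['time'])
a,b=cv2.imread('pics/w9.png').astype(int),cv2.imread('pics/w10.png').astype(int);print('wrist diff',np.abs(a-b).mean(),np.abs(a-b).max())
m=np.zeros((420,800,3),np.uint8);m[:,:560]=b;m[:240,560:]=cv2.resize(cv2.imread('pics/s10.png')[180:260,230:310],(240,240),interpolation=2)
cv2.imwrite('pics/m6.png',m)
E
```

```text
F [ 0.2   0.16 -0.47] sd [0.59 0.24 0.39] M [-0.01 -0.12 -0.  ] z 375.24 t 28.43
t 28.43 tcp [ 527.71 -182.68  375.24] F [-0.04  0.16 -0.05] w 36.8 jawyaw 0.045 q6 -0.52 tilt x [-0.  0. -1.]
tool shift [25.22 72.39 -0.4 ] turn deg 0.00
F [-0.02 -0.03 -0.14] sd [0.39 0.52 0.27] M [-0.02 -0.1   0.  ] z 375.48 t 28.82
t 28.925
wrist diff 2.3898030045351475 114
```

View pics/m6.png

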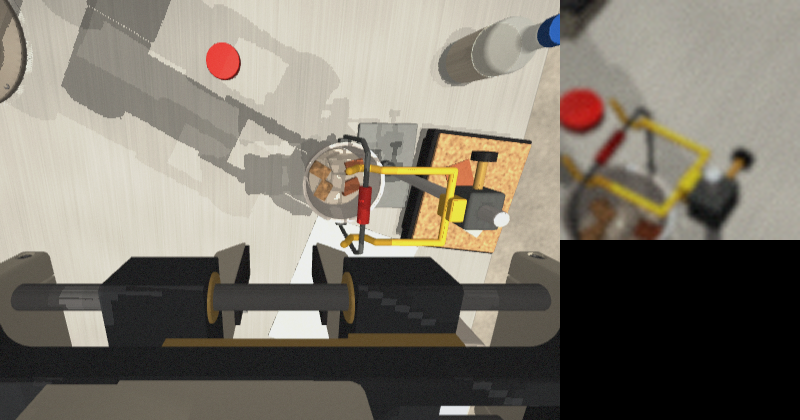

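The pail hangs in both seats (wire crossing at about (364,172) and (360,240)), and the gripper is clear. A final stillness and bystander check, then I'll hand in.

Request:
send_rows(
  moves=[
    [0,0,0,0],
    [0,0,0,0],
    [0,0,0,0],
    [0,0,0,0],
    [0,0,0,0],
    [0,0,0,0],
    [0,0,0,0],
    [0,0,0,0],
  ],
)

```text
time: 29.92
tool_pos: [527.3, -182.7, 375.6]
tcp_rot: [0.518, 1.571, -1.007]
contact_force: [-0.3, -0.6, 0.6]
grip_width: 36.6
```

```bash
python3 - <<'E'
from h import *
F=[]
for i in range(4):
    F.append(cv2.cvtColor(cv2.imread('pics/s%d.png'%(9 if i==0 else 10)) if i<2 else capture('scene')['image'],cv2.COLOR_BGR2GRAY if i<2 else cv2.COLOR_RGB2GRAY))
    w=capture('wrist')['image']
    if i==2: w1=w
g=lambda x:np.float32(cv2.GaussianBlur(x,(0,0),1))[185:265,225:300]
print('pail shift scene px',[cv2.phaseCorrelate(g(F[0]),g(f)) for f in F[1:]])
k=lambda x:np.float32(cv2.cvtColor(x,cv2.COLOR_RGB2GRAY))[130:255,300:400]
print('wrist',cv2.phaseCorrelate(k(w1),k(w)))
s0=cv2.imread('pics/scene0.png',0)
for n,(u,v) in dict(jar=(313,135),vial=(357,149),cap=(237,216),marker=(181,344),dish=(221,357),brush=(135,320),water=(342,255)).items():
    q=lambda x:np.float32(x)[v-16:v+16,u-16:u+16]; print(n,np.round(cv2.phaseCorrelate(q(s0),q(F[3]))[0],2),end=' ')
close_job()
E
```

```text
pail shift scene px [((0.5413493055882839, -0.0834003328188615), 1.0079588562647501), ((0.568006739724467, 0.01119775991475791), 1.005437488079071), ((0.495159575247456, -0.026259070129007966), 1.005996083577474)]
wrist ((-0.0065391005682400305, 0.5030881582793825), 0.9937636058807373)
jar [-0.01  0.04] vial [-0.13 -0.01] cap [-0.12  0.19] marker [0.08 0.08] dish [-0.01 -0.07] brush [0.03 0.18] water [-0.1  0. ] the job is handed in; nothing more can be done
```

The pail is hanging by its bail wire in both seats of the yellow hook, and I handed the job in at about 30 s of the 72 s allowed.

- **Raising the bail:** I gripped the red tube from above and swung the bail upright. The force along the bail briefly reached about 4.4 N and then 3.5 N on the way up. I eased off both times, and measured at 40° the pail had not moved.
- **Carrying and hanging:** The pail weighs about 3.7 N, and I carried it level to the hook. It touched the seats about 28 mm into the lowering. I kept lowering in sub-millimetre steps until the arm carried nothing (reading +0.2 N, within noise). That is about 5 mm of hook travel, so within the 7 mm limit. A sideways force of 2.4 N showed up on the way, and I took it out before letting go.
- **Last checks:**
    - The final picture shows the wire on both prongs and the gripper clear.
    - The bystanders have not moved: image shifts are 0.2 pixel or less.
    - Between the first two scene pictures after release, 0.5 s apart, the pail's image shifted by about 0.5 pixel. After that, scene pictures over the next second changed by less than 0.1 pixel, so it was settling and then still.
    - The last wrist camera pair disagreed, showing a 0.5 pixel shift. I put that down to the arm's own small movement but did not confirm it.

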